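# Make up two job kits in foam trays

### The arm

A 6-joint arm with a two-finger parallel gripper is mounted at the origin on a cart in front of the work surface, level with it; the furniture and walls round the work are solid. World frame = base frame: x ahead of the robot, y to its left, z up, the work surface at z = 0. Lengths are in m, angles in rad, forces in N, time in s.
With the tool pointing down it reaches from about 0.3 to 0.75 m from the base axis. Payload 8.5 kg.
Tool frame: the origin (TCP) lies at the centre of the arm's flange, where the gripper is bolted on; the fingertips stand 166 mm ahead of it and the grasp point (between the pads) lies ahead of it (grasp_offset is the x of the grasp point in the tool frame, in m); x points along the fingers, y is the direction in which the jaws open and shut, and the axes are right-handed (so a half turn about x gives the same grasp; the last joint's range is limited). The gripper opens to 88 mm and grips with 3 to 60 N. Pads are 18 mm wide; open, the fingers measure 123 mm over their backs; the gripper's body (75 mm by 187 mm) begins 45 mm behind the grasp point.
Start: joints at [-1.496, 0.381, 1.297, -0, 1.464, -0.215], TCP at [0.157, -0.527, 0.405] pointing down, gripper open.
Joint ranges: [-3.11, 3.11], [-0.89, 2.33], [0.22, 2.48], [-1.42, 4.56], [0.17, 2.85], [-2.88, 2.88]. Speed limits (rad/s): [2.39, 2.39, 3.14, 3.14, 3.14, 3.14].

### API

Orientations are given as a unit quaternion [w, x, y, z].
In Python, from bench import * gives the robot as it stands. The module is installed in compiled form; this text tells all that it offers.
- The arm moves only by the shell command python3 -m pendant 'ROWS'. ROWS is JSON, a list of rows, each an object with "fingers": the closure, from -1 (fully open) to 1 (shut); "travel": the shift along the tool's x, y, z in units of 0.03 m (1.0 is 0.03 m), a list of three; "dr": the turn, a rotation vector about the tool's x, y, z in units of 5 degrees (1.0 is 5 degrees), a list of three. A call has exactly 10 rows; each row shifts and turns the pose as measured when the row begins, along the tool's axes as they then stand; what a row does not reach is not made up. A row lasts 1/12 s, in which the tool goes at most 41.7 mm and 7.16 degrees, less where a joint would pass 70% of its speed; a pose out of reach is approached as far as the arm can. A call with a number of a shift or a turn outside -1 to 1 is refused whole. A call with a gripper value outside its range is refused whole. The fingers move at their own pace and stop on an object; the grip force is fixed at half the most. Time passes only in rows, so rows that do not move let the fingers close, or fill a call up. It gives the time, the measured TCP pose, the force and the opening at its end, in the units of the state.
- read_state(): the state, without advancing time (a new reading comes with each control period).
- grab_frame(name): name is "scene" or "top"; returns the picture (384x512x3 uint8, red, green, blue); there is no depth.
- calibration(name): a dict with "fx", "fy", "cx", "cy" (pixels), "D" ([k1, k2, p1, p2, k3] as OpenCV has them; the pictures are not rectified), "eye" and "rotation" of the camera in the world. Camera axes: x right, y down, z forward; pixel columns grow to the right and rows downward; lengths in m; the calibration is good to about 2 mm. A picture is of the moment at which its call begins. calibration takes no time and is no camera call.
- close_job(): hands the job in, once; it reports no verdict.
The state is a dict: "clock": time; "joints": joint angles; "joint_velocities": joint speeds; "effort": joint torques, N m; "tcp_pos": TCP position; "orientation": TCP orientation; "wrist_force": force on the tool from outside, world axes, zero at the start; "wrist_torque": the same for the moment, N m; "grip_width": finger opening in m.
Only numpy, scipy, OpenCV 4.12 (cv2) and the standard library are available. Lean on these libraries where they do the work, as an engineer would, in place of code of your own. Each camera call takes 0.05 s, during which the arm holds its last target.

### The job

Make up the two job kits from the things laid out on the bench: the black switch box and the black roll of tape belong in the orange tray, the metal tube with the clamp and the grey casting in the blue tray. Lay each thing flat in its own nest, the one cut to its outline, the same way up as it lies now, and let go of it; leave the blue plug where it is.

Things in the scene. Friction and masses are not known exactly. Their poses are not given: they have to be found in the camera images.
- pendant: Black switch box with a red rocker on top, 117 (x) x 60 (y) x 40 (z) mm, about 0.24 kg. Origin: centre of its underside, z up; its length runs along its own x. The case spans x = -58 to +42 mm, is 60 mm wide and 34 mm high (pinch across y, at about x = -8 mm); a cable gland sticks out to +x. Its place is the larger oblong nest of the orange tray, its length along the nest's, either way round.
- tape_roll: Black roll of insulating tape lying flat, 66 mm across, 19 mm high, hole 34 mm, about 0.07 kg. Origin at the centre of its underside, z up. Can be pinched across its 66 mm at any angle. It goes in the square nest of the orange tray.
- pipe_clamp: Bright metal tube with a pinch clamp round it, lying, 41 (x) x 86 (y) x 31 (z) mm, 0.12 kg. Origin: centre of its underside; the tube (26 mm thick) runs along y, its axis at x = -5 mm, z = 16 mm; the clamp sits at y = 9 to 23 mm with ears out to x = +21 mm. Pinch the plain tube across x at about y = -14 mm. It goes in the long nest of the blue tray, either way round.
- cast_foot: Small dark grey casting with a bright strip, standing (leans 0.04 rad), 38 (x) x 45 (y) x 50 (z) mm, about 0.4 kg. Origin at the centre of its underside, z up. The body is 32 mm wide across x (38 mm over a rib at y = 8 to 14 mm): pinch across x at about y = -4 mm. Its place is the small nest of the blue tray, either way round.
- blue_plug: Blue round plug lying on its side, 54 x 92 x 54 mm. Origin near the middle of its underside, its length along its own y; it rests leaning about 0.4 rad. It lies among the others but is part of no kit: it stays where it is.
- orange_tray: Kit tray, orange, fixed, 108 (x) x 246 (y) x 10 mm, a 9 mm lip at each end; two nests 6 mm deep in its grey foam top, the floors orange too, 4 mm above the bench. Origin: centre of its underside, z up. Switch box's nest 78 (x) x 135 (y) mm, centre x = 0, y = -47 mm; tape's nest 84 x 84 mm, centre x = 0, y = +73 mm. Keep fingertips over 6 mm above the nest floor.
- blue_tray: Kit tray, blue, fixed, 108 (x) x 246 (y) x 10 mm, a 9 mm lip at each end; two nests 6 mm deep in its grey foam top, the floors blue too, 4 mm above the bench. Origin: centre of its underside, z up. Tube's nest 60 (x) x 104 (y) mm, centre x = 0, y = -50 mm; casting's nest 57 (x) x 63 (y) mm, centre x = 0, y = +70 mm. Keep fingertips over 6 mm above the nest floor.
Not all that is in view belongs to the job. What is meant by the cast_foot is not pink or yellow, and is the larger of those in its own colour.

How it is judged:
At the end, for the whole second after the job is handed in: Switch box and tape in their nests of the orange tray, tube and casting in theirs of the blue tray: each within 13 mm of the nest's centre in its x and y, within 3 mm of the nest floor, upright as at the start within 0.2 rad, at rest; the plug within 30 mm of where it stood (x of pendant in the frame of orange_tray between -0.013 and 0.013 m and y of pendant in the frame of orange_tray between -0.06 and -0.034 m and z of pendant in the frame of orange_tray between 0.001 and 0.007 m and angle between each of pendant, tape_roll, pipe_clamp, cast_foot's own z axis and vertical below 0.2 rad and linear speed of each of pendant, tape_roll, pipe_clamp, cast_foot below 0.02 m/s and x of tape_roll in the frame of orange_tray between -0.013 and 0.013 m and y of tape_roll in the frame of orange_tray between 0.06 and 0.086 m and z of tape_roll in the frame of orange_tray between 0.001 and 0.007 m and x of pipe_clamp in the frame of blue_tray between -0.013 and 0.013 m and y of pipe_clamp in the frame of blue_tray between -0.063 and -0.037 m and z of pipe_clamp in the frame of blue_tray between 0.001 and 0.007 m and x of cast_foot in the frame of blue_tray between -0.013 and 0.013 m and y of cast_foot in the frame of blue_tray between 0.057 and 0.083 m and z of cast_foot in the frame of blue_tray between 0.001 and 0.007 m and distance of blue_plug from where it was at the start of the episode below 0.03 m); the robot touches nothing.
It fails at once if the blue plug is pushed or carried more than 30 mm from its place (distance of blue_plug from where it was at the start of the episode above 0.03 m).
It also fails if it takes over 99 s, if anything falls off the work surface, if the arm or the gripper's body presses on something with over 40 N, if the wrist force passes 120 N, or if a joint passes its speed limit or range.

## Working session

There is one attempt and no reset: what is moved stays moved. The work goes in short steps, Python scripts to look and compute and a shell command to move; the robot and the scene stay as the last step left them, time stands still between calls to the robot, and variables do not carry over. Pictures are saved under pics/ and viewed, and the job is handed in when it is done.

```bash
mkdir -p pics
cat > h.py <<'E'
from bench import *
import numpy as np, cv2
def save(n,f,img=None):
    im=grab_frame(n) if img is None else img
    cv2.imwrite('pics/'+f,im[:,:,::-1]); return im
def ray(n,uv):
    c=calibration(n);K=np.array([[c['fx'],0,c['cx']],[0,c['fy'],c['cy']],[0,0,1.]])
    p=cv2.undistortPoints(np.array(uv,float).reshape(-1,1,2),K,np.array(c['D'],float)).reshape(-1,2)
    d=np.c_[p,np.ones(len(p))]@np.array(c['rotation']).T
    return np.array(c['eye']),d
def plane(n,uv,z):
    e,d=ray(n,uv);return e+d*((z-e[2])/d[:,2])[:,None]
def proj(n,P):
    c=calibration(n);K=np.array([[c['fx'],0,c['cx']],[0,c['fy'],c['cy']],[0,0,1.]])
    R=np.array(c['rotation']).T;t=-R@np.array(c['eye'])
    return cv2.projectPoints(np.array(P,float).reshape(-1,3),cv2.Rodrigues(R)[0],t,K,np.array(c['D'],float))[0].reshape(-1,2)
E
python3 - <<'E'
from h import *
for n in('top','scene'):
    im=save(n,n+'0.png'); np.save(n+'0.npy',im)
    print(calibration(n))
print(read_state())
E
```

```text
{'fx': 398.60192614271403, 'fy': 398.60192614271403, 'cx': 249.94610227873557, 'cy': 192.0442838448326, 'D': array([0.03788838, 0.        , 0.        , 0.        , 0.        ]), 'eye': array([0.26415691, 0.023047  , 1.03908979]), 'rotation': array([-0.08480029,  0.74089136, -0.6614805 ,  0.07957665])}
{'fx': 405.1494275798281, 'fy': 405.1494275798281, 'cx': 257.87985298753506, 'cy': 191.3074981385542, 'D': array([-0.08411836,  0.        ,  0.        ,  0.        ,  0.        ]), 'eye': array([-0.18460244,  0.50174761,  0.41563044]), 'rotation': array([ 0.24518892, -0.38319708,  0.74683219, -0.4850609 ])}
{'clock': 0.1, 'joints': array([-1.49632263e+00,  3.81102537e-01,  1.29814379e+00, -2.49368576e-05,
        1.46358902e+00, -2.15271799e-01]), 'joint_velocities': array([-0.00012186, -0.00137193, -0.00282394, -0.00137126,  0.00218462,
       -0.00112059]), 'effort': array([ 1.97857727e-03, -4.38656116e+01, -2.24912953e+01,  7.14035542e-02,
        3.41907155e-02, -7.44214640e-05]), 'tcp_pos': array([ 0.15714679, -0.52702569,  0.40422728]), 'orientation': array([ 0.10164457,  0.69972122,  0.10252235, -0.6996769 ]), 'wrist_force': array([ 0.07701899, -0.10985442,  0.29510204]), 'wrist_torque': array([ 0.05143895,  0.00939453, -0.04825069]), 'grip_width': 0.08817208096144148}
```

```bash
sed -i "s/np.array(c\['rotation'\])/Rm(c)/g" h.py
cat >> h.py <<'E'
from scipy.spatial.transform import Rotation as Ro
def Rm(c):
    q=c['rotation'];return Ro.from_quat([q[1],q[2],q[3],q[0]]).as_matrix()
E
python3 - <<'E'
from h import *
import bench
print([x for x in dir(bench) if not x.startswith('_')], getattr(bench,'grasp_offset',None))
for n in('top','scene'): print(Rm(calibration(n)).round(2))
q=read_state()['orientation'];print(Ro.from_quat([q[1],q[2],q[3],q[0]]).as_matrix().round(3))
E
```

```text
['Unreachable', 'calibration', 'close_job', 'grab_frame', 'grasp_offset', 'read_state'] 0.1473
[[ 0.11 -0.97  0.23]
 [-0.99 -0.11  0.02]
 [ 0.01 -0.23 -0.97]]
[[-0.59 -0.33  0.74]
 [-0.81  0.24 -0.54]
 [ 0.01 -0.91 -0.41]]
[[-0.     0.286 -0.958]
 [ 0.001 -0.958 -0.286]
 [-1.    -0.001 -0.   ]]
```

View pics/top0.png

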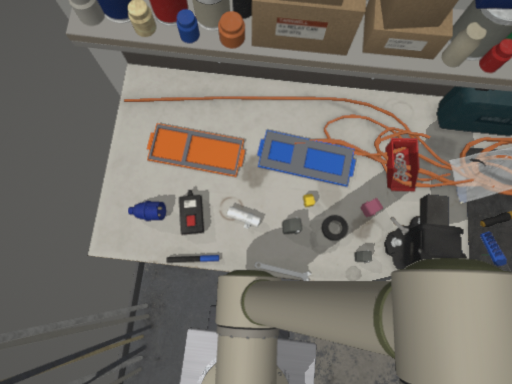

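View pics/scene0.png

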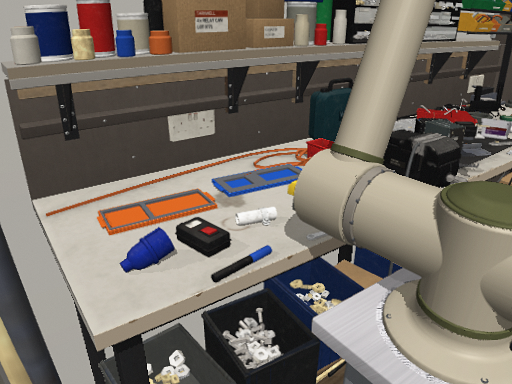

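Run:
```python
from h import *
im=np.load('top0.npy')
save(0,'z1.png',cv2.resize(im[110:280,90:260],None,fx=3.5,fy=3.5,interpolation=cv2.INTER_CUBIC))
save(0,'z2.png',cv2.resize(im[110:280,210:390],None,fx=3.3,fy=3.3,interpolation=cv2.INTER_CUBIC))
px=[(292,226),(363,256),(335,228),(242,214),(192,213),(147,211),(197,149),(307,158),(309,200)]
print(np.c_[px,plane('top',px,0).round(3)])
```

```text
[[ 2.92e+02  2.26e+02  4.31e-01 -7.50e-02  0.00e+00]
 [ 3.63e+02  2.56e+02  3.75e-01 -2.63e-01  0.00e+00]
 [ 3.35e+02  2.28e+02  4.39e-01 -1.88e-01  0.00e+00]
 [ 2.42e+02  2.14e+02  4.48e-01  5.90e-02  0.00e+00]
 [ 1.92e+02  2.13e+02  4.36e-01  1.91e-01  0.00e+00]
 [ 1.47e+02  2.11e+02  4.28e-01  3.09e-01  0.00e+00]
 [ 1.97e+02  1.49e+02  6.14e-01  2.03e-01  0.00e+00]
 [ 3.07e+02  1.58e+02  6.23e-01 -9.90e-02  0.00e+00]
 [ 3.09e+02  2.00e+02  5.06e-01 -1.14e-01  0.00e+00]]
```

View pics/z1.png

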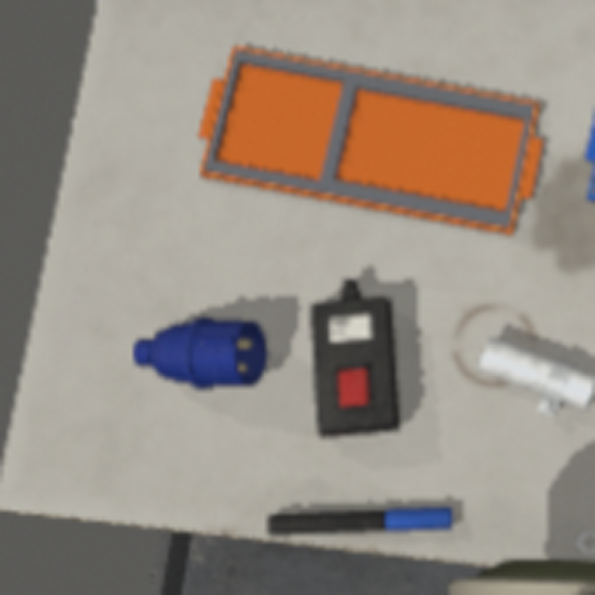

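View pics/z2.png

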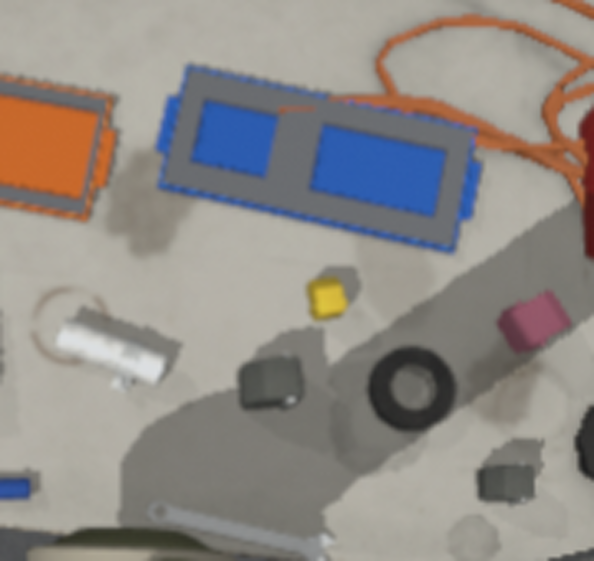

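```bash
cat > seg.py <<'E'
from h import *
im=np.load('top0.npy');hsv=cv2.cvtColor(im,cv2.COLOR_RGB2HSV);H,S,V=[hsv[:,:,i].astype(int) for i in range(3)]
def biggest(m,box):
    x0,y0,x1,y1=box;k=np.zeros(m.shape,np.uint8);k[y0:y1,x0:x1]=m[y0:y1,x0:x1]*255
    cs=cv2.findContours(k,cv2.RETR_EXTERNAL,cv2.CHAIN_APPROX_NONE)[0]
    return max(cs,key=cv2.contourArea)
def rep(name,m,box,z,close=0):
    m=m.astype(np.uint8)
    if close: m=cv2.morphologyEx(m,cv2.MORPH_CLOSE,np.ones((close,close)))
    c=biggest(m>0,box);P=plane('top',c[:,0,:],z)[:,:2]
    r=cv2.minAreaRect((P*1000).astype(np.float32))
    print(name,'c',np.round(r[0],1),'size',np.round(r[1],1),'ang',round(r[2],1),'px',cv2.minAreaRect(c)[0]); 
    b=cv2.boxPoints(cv2.minAreaRect(c)).astype(int);cv2.polylines(vis,[c],True,(0,255,0),1)
vis=im.copy()
print([ (p,tuple(im[p[1],p[0]])) for p in [(292,226),(335,217),(185,225),(200,225),(300,235),(240,213),(275,226),(205,225)]])
sat=(S>140)
rep('orange',(H<20)&(S>150)&(V>90),(140,115,250,180),0.010,7)
rep('blue',(H>100)&(H<130)&(S>100)&(V>60),(252,125,360,190),0.010,15)
rep('pend',(V<75)|((S>150)&(H<10)),(175,190,208,238),0.034,5)
rep('tape',(V<60),(315,208,355,248),0.019)
rep('cast',(V<100)&(S<60),(278,210,305,240),0.05)
rep('pipe',(V>205),(222,195,268,232),0.016)
rep('plug',(H>105)&(H<130)&(S>120),(120,190,172,230),0.02)
save(0,'seg.png',cv2.resize(vis[110:280,110:390],None,fx=2.8,fy=2.8,interpolation=cv2.INTER_NEAREST))
E
python3 seg.py
```

```text
[((292, 226), (np.uint8(95), np.uint8(97), np.uint8(91))), ((335, 217), (np.uint8(45), np.uint8(44), np.uint8(43))), ((185, 225), (np.uint8(62), np.uint8(60), np.uint8(58))), ((200, 225), (np.uint8(51), np.uint8(51), np.uint8(49))), ((300, 235), (np.uint8(117), np.uint8(115), np.uint8(109))), ((240, 213), (np.uint8(213), np.uint8(214), np.uint8(211))), ((275, 226), (np.uint8(179), np.uint8(176), np.uint8(167))), ((205, 225), (np.uint8(114), np.uint8(113), np.uint8(107)))]
orange c [603.1 205.3] size [260.4  94.2] ang 85.6 px (195.09811401367188, 151.64340209960938)
blue c [619.8 -95. ] size [262.  106.8] ang 83.3 px (306.07220458984375, 157.94720458984375)
pend c [434.9 188.1] size [112.1  57.2] ang 11.6 px (191.05838012695312, 211.43385314941406)
tape c [ 437.  -181.2] size [59.6 62.5] ang 6.6 px (334.0, 227.5)
cast c [423.3 -69.2] size [40.3 48. ] ang 6.5 px (291.5, 226.0)
pipe c [438.5  55.4] size [83.3 15.1] ang 77.0 px (242.90646362304688, 216.76727294921875)
plug c [427.5 303.9] size [47.4 93.1] ang 6.4 px (147.0, 210.0)
```

View pics/seg.png

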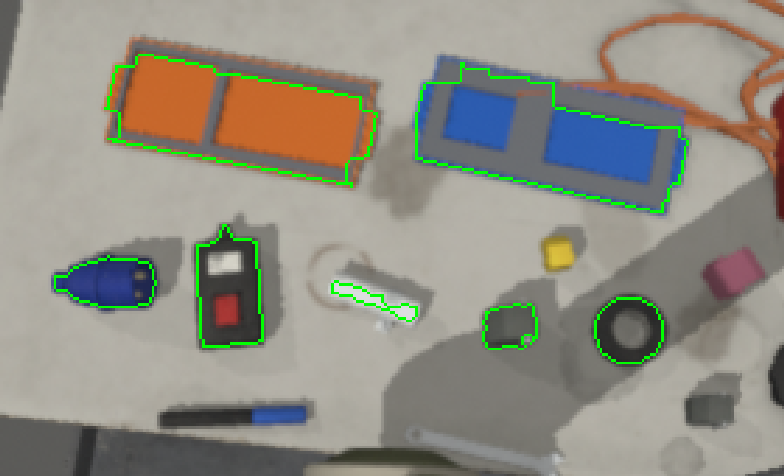

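Run:
```python
from h import *
im=np.load('top0.npy')
a=cv2.resize(im[205:245,270:320],None,fx=8,fy=8,interpolation=cv2.INTER_CUBIC)
b=cv2.resize(im[195:235,220:270],None,fx=8,fy=8,interpolation=cv2.INTER_CUBIC)
a=np.clip(a.astype(float)*1.8-60,0,255).astype(np.uint8)
s=np.load('scene0.npy')
c=cv2.resize(s[195:245,220:320],None,fx=8,fy=5.6,interpolation=cv2.INTER_CUBIC)
save(0,'z3.png',np.vstack([np.hstack([a,b]),c]))
def up(p,s,o): return (np.array(p,float)+.5)/s-.5+np.array(o)
def q(name,p,s,o,z):
    P=plane('top',up(p,s,o),z)[:,:2]*1000
    e=np.roll(P,-1,0)-P;L=np.linalg.norm(e,axis=1)
    ang=np.degrees(np.arctan2(*( (P[0]+P[3]-P[1]-P[2])[::-1])))
    print(name,P.mean(0).round(1),L.round(1),'dir left',ang.round(2), 'dir up',np.degrees(np.arctan2(*((P[0]+P[1]-P[2]-P[3])[::-1]))).round(2))
o1=(90,110);o2=(210,110)
q('orange',[(236,46),(543,102),(514,233),(203,176)],3.5,o1,.01)
q('o sq',[(243,66),(340,84),(322,179),(218,160)],3.5,o1,.006)
q('o lg',[(357,88),(530,120),(508,209),(340,181)],3.5,o1,.006)
q('blue',[(187,66),(477,128),(453,250),(160,187)],3.3,o2,.01)
q('b sm',[(207,101),(279,116),(267,176),(192,161)],3.3,o2,.006)
q('b lg',[(326,125),(446,150),(434,215),(312,187)],3.3,o2,.006)
q('pend',[(313,307),(390,297),(399,427),(320,435)],3.5,o1,.034)
```

```text
orange [609.9 202.5] [246.  108.6 243.8 109. ] dir left 85.75 dir up -4.58
o sq [616.4 277. ] [78.1 79.  82.3 79.3] dir left 85.7 dir up -3.19
o lg [608.  155.7] [138.6  74.5 132.   77.2] dir left 86.12 dir up -3.91
blue [621.2 -95.8] [244.6 106.9 241.9 107.9] dir left 83.72 dir up -6.6
b sm [631.  -27.4] [61.  53.3 62.8 54. ] dir left 84.35 dir up -6.58
b lg [ 617.8 -146.8] [100.5  57.1 101.4  55.2] dir left 83.43 dir up -6.93
pend [427.2 186.6] [56.9 96.8 57.  94.9] dir left 103.2 dir up 11.9
```

View pics/z3.png

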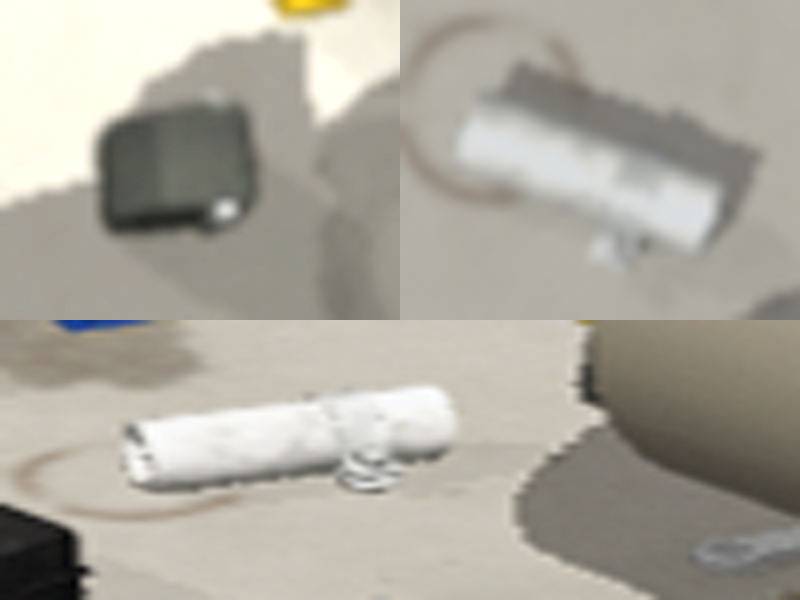

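```bash
cat > plan.py <<'E'
import sys
from h import *
x,y,tip,jaw=map(float,sys.argv[1:5])  # mm, mm, mm, deg
s=read_state();q=s['orientation'];R=Ro.from_quat([q[1],q[2],q[3],q[0]]).as_matrix()
a=np.radians(jaw);X=np.array([0,0,-1.]);Y=np.array([np.cos(a),np.sin(a),0]);T=np.c_[X,Y,np.cross(X,Y)]
d=np.array([x,y,tip+166])/1000-s['tcp_pos']
print('t',round(s['clock'],2),'tcp mm',(s['tcp_pos']*1000).round(1),'jaw',np.degrees(np.arctan2(R[1,1],R[0,1])).round(1),'w',round(s['grip_width']*1000,1),'F',s['wrist_force'].round(1),'j6',s['joints'][5].round(2))
print('travel(now axes)',(R.T@d/.03).round(2),' travel(target axes)',(T.T@d/.03).round(2))
print('dr',(Ro.from_matrix(R.T@T).as_rotvec(degrees=True)/5).round(2))
E
python3 - <<'E'
from h import *
def tri(a,b):
    e1,d1=ray('top',[a]);e2,d2=ray('scene',[b]);d1=d1[0];d2=d2[0]
    k=np.linalg.lstsq(np.c_[d1,-d2],e2-e1,rcond=None)[0];p=e1+k[0]*d1;r=e2+k[1]*d2
    return ((p+r)/2).round(3),np.linalg.norm(p-r).round(4)
print('shelf',tri((76,36),(8,88)))
def up(p,s,o): return (np.array(p,float)+.5)/s-.5+np.array(o)
E1=plane('top',up([(70,130),(310,218),(190,174)],8,(220,195)),.016)*1000
print(E1.round(1), np.degrees(np.arctan2(*((E1[0]-E1[1])[1::-1]))))
E
python3 plan.py 427 187 120 -77.5
```

```text
shelf (array([0.737, 0.441, 0.285]), np.float64(0.0007))
[[449.7  94.9  16. ]
 [429.8  14.   16. ]
 [439.7  54.3  16. ]] 76.14103215570499
t 0.1 tcp mm [ 157.1 -527.   404.2] jaw -73.4 w 88.2 F [ 0.1 -0.1  0.3] j6 -0.22
travel(now axes) [  3.97 -20.23 -15.42]  travel(target axes) [  3.94 -21.29 -13.93]
dr [ 0.82 -0.    0.01]
```

```bash
python3 -m pendant '[{"fingers":-0.64,"travel":[0,-1,-0.7],"dr":[0,0,0]},{"fingers":-0.64,"travel":[0,-1,-0.7],"dr":[0,0,0]},{"fingers":-0.64,"travel":[0,-1,-0.7],"dr":[0,0,0]},{"fingers":-0.64,"travel":[0,-1,-0.7],"dr":[0,0,0]},{"fingers":-0.64,"travel":[0,-1,-0.7],"dr":[0,0,0]},{"fingers":-0.64,"travel":[0,-1,-0.7],"dr":[0,0,0]},{"fingers":-0.64,"travel":[0,-1,-0.7],"dr":[0,0,0]},{"fingers":-0.64,"travel":[0,-1,-0.7],"dr":[0,0,0]},{"fingers":-0.64,"travel":[0,-1,-0.7],"dr":[0,0,0]},{"fingers":-0.64,"travel":[0,-1,-0.7],"dr":[0,0,0]}]'; python3 plan.py 427 187 80 -77.5
```

```text
clock: 0.93
tcp_pos: [0.2737, -0.1696, 0.4006]
orientation: [-0.096, -0.7, -0.101, 0.7]
wrist_force: [1.3, -1.7, 0.1]
grip_width: 0.0726
t 0.93 tcp mm [ 273.7 -169.6  400.6] jaw -74.0 w 72.6 F [ 1.3 -1.7  0.1] j6 0.36
travel(now axes) [ 5.24 -9.98 -8.19]  travel(target axes) [  5.15 -10.5   -7.56]
dr [ 0.7  -0.    0.09]
```

```bash
python3 -m pendant '[{"fingers":-0.64,"travel":[0.5,-1,-0.78],"dr":[0.1,0,0]},{"fingers":-0.64,"travel":[0.5,-1,-0.78],"dr":[0.1,0,0]},{"fingers":-0.64,"travel":[0.5,-1,-0.78],"dr":[0.1,0,0]},{"fingers":-0.64,"travel":[0.5,-1,-0.78],"dr":[0.1,0,0]},{"fingers":-0.64,"travel":[0.5,-1,-0.78],"dr":[0.1,0,0]},{"fingers":-0.64,"travel":[0.5,-1,-0.78],"dr":[0.1,0,0]},{"fingers":-0.64,"travel":[0.5,-1,-0.78],"dr":[0.1,0,0]},{"fingers":-0.64,"travel":[0.5,-1,-0.78],"dr":[0,0,0]},{"fingers":-0.64,"travel":[0.5,-1,-0.78],"dr":[0,0,0]},{"fingers":-0.64,"travel":[0.4,-0.6,-0.5],"dr":[0,0,0]}]'; python3 plan.py 427 187 12 -77.5
```

```text
clock: 1.77
tcp_pos: [0.4221, 0.1776, 0.2542]
orientation: [0.076, 0.705, 0.076, -0.701]
wrist_force: [0.8, -0.7, -0.0]
grip_width: 0.072
t 1.77 tcp mm [422.1 177.6 254.2] jaw -77.7 w 72.0 F [ 0.8 -0.7 -0. ] j6 1.49
travel(now axes) [ 2.54 -0.27 -0.21]  travel(target axes) [ 2.54 -0.27 -0.23]
dr [-0.03 -0.07  0.  ]
```

```bash
python3 -m pendant '[{"fingers":-0.73,"travel":[0,-0.2,-0.2],"dr":[0,0,0]},{"fingers":-0.73,"travel":[0,0,0],"dr":[0,0,0]},{"fingers":-0.73,"travel":[0.3,0,0],"dr":[0,0,0]},{"fingers":-0.73,"travel":[0.3,0,0],"dr":[0,0,0]},{"fingers":-0.73,"travel":[0.3,0,0],"dr":[0,0,0]},{"fingers":-0.73,"travel":[0,0,0],"dr":[0,0,0]},{"fingers":-0.73,"travel":[0,0,0],"dr":[0,0,0]},{"fingers":-0.73,"travel":[0,0,0],"dr":[0,0,0]},{"fingers":-0.73,"travel":[0,0,0],"dr":[0,0,0]},{"fingers":-0.73,"travel":[0,0,0],"dr":[0,0,0]}]'; python3 plan.py 427 187 12 -77.5
python3 - <<'E'
from h import *
im=grab_frame('top');s=grab_frame('scene')
save(0,'a1.png',np.hstack([cv2.resize(im[160:260,120:260],None,fx=2.8,fy=2.8),cv2.resize(s[180:300,90:260],None,fx=2.3,fy=2.3)[:280,:392]]))
E
```

```text
clock: 2.6
tcp_pos: [0.426, 0.1821, 0.2251]
orientation: [0.075, 0.704, 0.075, -0.702]
wrist_force: [0.5, -0.4, -0.9]
grip_width: 0.0766
t 2.6 tcp mm [426.  182.1 225.1] jaw -77.8 w 76.6 F [ 0.5 -0.4 -0.9] j6 1.51
travel(now axes) [ 1.57 -0.15 -0.06]  travel(target axes) [ 1.57 -0.15 -0.07]
dr [-0.06 -0.04 -0.  ]Traceback (most recent call last):
  File "<stdin>", line 3, in <module>
    return _nx.concatenate(arrs, 1, dtype=dtype, casting=casting)
           ~~~~~~~~~~~~~~~^^^^^^^^^^^^^^^^^^^^^^^^^^^^^^^^^^^^^^^
ValueError: all the input array dimensions except for the concatenation axis must match exactly, but along dimension 0, the array at index 0 has size 280 and the array at index 1 has size 276
```

```bash
cat > look.py <<'E'
import sys
from h import *
f=sys.argv[1];a=list(map(int,sys.argv[2:6]));b=list(map(int,sys.argv[6:10])) # x0 y0 x1 y1 top, scene
o=[]
for n,k in(('top',a),('scene',b)):
    im=grab_frame(n);np.save(f+n+'.npy',im);c=im[k[1]:k[3],k[0]:k[2]];o.append(cv2.resize(c,(400,int(400*c.shape[0]/c.shape[1])),interpolation=cv2.INTER_CUBIC))
h=max(i.shape[0] for i in o)
save(0,f+'.png',np.hstack([cv2.copyMakeBorder(i,0,h-i.shape[0],0,0,cv2.BORDER_CONSTANT) for i in o]))
E
python3 look.py a1 120 150 260 270 90 150 290 300
```

```text
(no output)
```

View pics/a1.png

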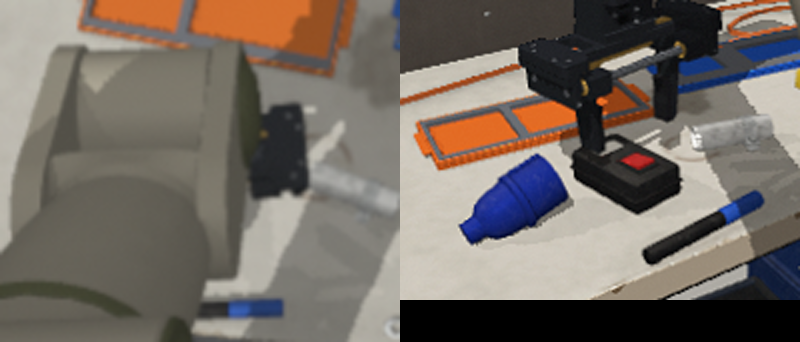

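The scene view shows the fingers (590,125 and 665,95) straddling the switch box, with the plug clear of them. I'll go down and grip.

```bash
python3 -m pendant '[{"fingers":-0.73,"travel":[0,-0.15,-0.05],"dr":[0,0,0]},{"fingers":-0.73,"travel":[0.4,0,0],"dr":[0,0,0]},{"fingers":-0.73,"travel":[0.4,0,0],"dr":[0,0,0]},{"fingers":-0.73,"travel":[0.4,0,0],"dr":[0,0,0]},{"fingers":-0.73,"travel":[0.3,0,0],"dr":[0,0,0]},{"fingers":-0.73,"travel":[0,0,0],"dr":[0,0,0]},{"fingers":0.2,"travel":[0,0,0],"dr":[0,0,0]},{"fingers":0.2,"travel":[0,0,0],"dr":[0,0,0]},{"fingers":0.2,"travel":[0,0,0],"dr":[0,0,0]},{"fingers":0.2,"travel":[0,0,0],"dr":[0,0,0]}]'; python3 plan.py 427 187 12 -77.5
```

```text
clock: 3.63
tcp_pos: [0.4275, 0.1902, 0.1801]
orientation: [0.076, 0.706, 0.076, -0.7]
wrist_force: [-0.1, -1.0, -2.7]
grip_width: 0.0599
t 3.63 tcp mm [427.5 190.2 180.1] jaw -77.6 w 59.9 F [-0.1 -1.  -2.7] j6 1.52
travel(now axes) [0.07 0.1  0.04]  travel(target axes) [0.07 0.1  0.04]
dr [-0.03 -0.09 -0.  ]
```

```bash
python3 -m pendant '[{"fingers":0.2,"travel":[0,0,0],"dr":[0,0,0]},{"fingers":0.2,"travel":[-0.4,0,0],"dr":[0,0,0]},{"fingers":0.2,"travel":[-0.6,0,0],"dr":[0,0,0]},{"fingers":0.2,"travel":[-0.6,0,0],"dr":[0,0,0]},{"fingers":0.2,"travel":[-0.3,0,0],"dr":[-0.5,0,0]},{"fingers":0.2,"travel":[0,0,0],"dr":[-1,0,0]},{"fingers":0.2,"travel":[0,0,0],"dr":[-1,0,0]},{"fingers":0.2,"travel":[0,0,0],"dr":[-1,0,0]},{"fingers":0.2,"travel":[0,0,0],"dr":[-1,0,0]},{"fingers":0.2,"travel":[0,0,0],"dr":[-1,0,0]}]'; python3 plan.py 606.7 147.6 60 -4.25
```

```text
clock: 4.47
tcp_pos: [0.4258, 0.1899, 0.2416]
orientation: [0.248, 0.665, 0.247, -0.66]
wrist_force: [-0.5, 0.5, -2.1]
grip_width: 0.0597
t 4.47 tcp mm [425.8 189.9 241.6] jaw -49.1 w 59.7 F [-0.5  0.5 -2.1] j6 1.02
travel(now axes) [ 0.56  5.01 -3.63]  travel(target axes) [0.52 6.12 0.96]
dr [-8.96 -0.06 -0.07]
```

```bash
python3 -m pendant '[{"fingers":0.2,"travel":[0,0.4,-0.3],"dr":[-1,0,0]},{"fingers":0.2,"travel":[0,0.4,-0.3],"dr":[-1,0,0]},{"fingers":0.2,"travel":[0,0.4,-0.2],"dr":[-1,0,0]},{"fingers":0.2,"travel":[0,0.5,-0.1],"dr":[-1,0,0]},{"fingers":0.2,"travel":[0,0.5,0],"dr":[-1,0,0]},{"fingers":0.2,"travel":[0,0.5,0],"dr":[-1,0,0]},{"fingers":0.2,"travel":[0,0.5,0.1],"dr":[-1,0,0]},{"fingers":0.2,"travel":[0,0.5,0.1],"dr":[-1,0,0]},{"fingers":0.2,"travel":[0,0.5,0.1],"dr":[-0.8,0,0]},{"fingers":0.2,"travel":[0,0,0],"dr":[0,0,0]}]'; python3 plan.py 606.7 147.6 40 -4.25
```

```text
clock: 5.3
tcp_pos: [0.5548, 0.1432, 0.2427]
orientation: [0.49, 0.512, 0.488, -0.509]
wrist_force: [-1.1, -0.3, -1.9]
grip_width: 0.06
t 5.3 tcp mm [554.8 143.2 242.7] jaw -2.5 w 60.0 F [-1.1 -0.3 -1.9] j6 0.09
travel(now axes) [ 1.23  1.72 -0.22]  travel(target axes) [ 1.22  1.72 -0.27]
dr [ 0.35 -0.02 -0.04]
```

```bash
python3 -m pendant '[{"fingers":0.2,"travel":[0,0.6,-0.1],"dr":[0.35,0,0]},{"fingers":0.2,"travel":[0.2,0.6,-0.1],"dr":[0,0,0]},{"fingers":0.2,"travel":[0.4,0.5,-0.05],"dr":[0,0,0]},{"fingers":0.2,"travel":[0.4,0,0],"dr":[0,0,0]},{"fingers":0.2,"travel":[0.2,0,0],"dr":[0,0,0]},{"fingers":0.2,"travel":[0,0,0],"dr":[0,0,0]},{"fingers":0.2,"travel":[0,0,0],"dr":[0,0,0]},{"fingers":0.2,"travel":[0,0,0],"dr":[0,0,0]},{"fingers":0.2,"travel":[0,0,0],"dr":[0,0,0]},{"fingers":0.2,"travel":[0,0,0],"dr":[0,0,0]}]'; python3 plan.py 606.7 147.6 18.5 -4.25; python3 look.py a2 120 100 280 220 60 120 300 300
```

```text
clock: 6.13
tcp_pos: [0.6019, 0.1487, 0.2052]
orientation: [-0.477, -0.52, -0.48, 0.521]
wrist_force: [-0.3, -0.2, -2.3]
grip_width: 0.0598
t 6.13 tcp mm [601.9 148.7 205.2] jaw -4.8 w 59.8 F [-0.3 -0.2 -2.3] j6 0.14
travel(now axes) [0.69 0.17 0.03]  travel(target axes) [0.69 0.16 0.03]
dr [-0.12 -0.01  0.04]
```

View pics/a2.png

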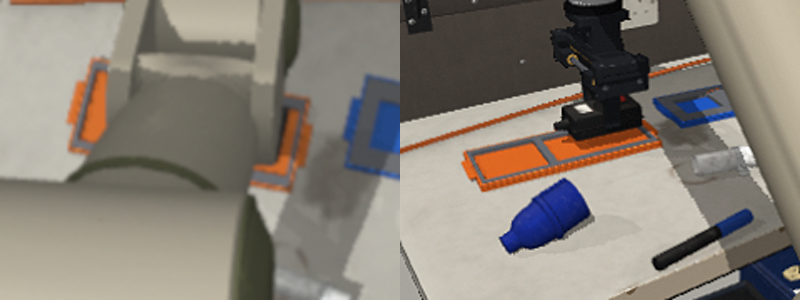

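```bash
python3 -m pendant '[{"fingers":0.2,"travel":[0,0.16,0.03],"dr":[-0.1,0,0]},{"fingers":0.2,"travel":[0.2,0,0],"dr":[0,0,0]},{"fingers":0.2,"travel":[0.25,0,0],"dr":[0,0,0]},{"fingers":0.2,"travel":[0.15,0,0],"dr":[0,0,0]},{"fingers":0.2,"travel":[0,0,0],"dr":[0,0,0]},{"fingers":0.2,"travel":[0,0,0],"dr":[0,0,0]},{"fingers":0.2,"travel":[0,0,0],"dr":[0,0,0]},{"fingers":0.2,"travel":[0,0,0],"dr":[0,0,0]},{"fingers":0.2,"travel":[0,0,0],"dr":[0,0,0]},{"fingers":0.2,"travel":[0,0,0],"dr":[0,0,0]}]'; python3 plan.py 606.7 147.6 18.5 -4.25
```

```text
clock: 7.07
tcp_pos: [0.6073, 0.1472, 0.1853]
orientation: [-0.48, -0.518, -0.482, 0.519]
wrist_force: [0.8, 0.6, -2.1]
grip_width: 0.0597
t 7.07 tcp mm [607.3 147.2 185.3] jaw -4.3 w 59.7 F [ 0.8  0.6 -2.1] j6 0.12
travel(now axes) [ 0.03 -0.02 -0.01]  travel(target axes) [ 0.03 -0.02 -0.01]
dr [-0.01 -0.01  0.04]
```

Next I release, rise, and turn towards the tape (jaw along world x, about 0°).

```bash
python3 -m pendant '[{"fingers":-0.6,"travel":[0.03,0,0],"dr":[0,0,0]},{"fingers":-0.6,"travel":[0,0,0],"dr":[0,0,0]},{"fingers":-0.6,"travel":[0,0,0],"dr":[0,0,0]},{"fingers":-0.6,"travel":[0,0,0],"dr":[0,0,0]},{"fingers":-0.6,"travel":[-0.4,0,0],"dr":[0,0,0]},{"fingers":-0.6,"travel":[-0.6,0,0],"dr":[0,0,0]},{"fingers":-0.6,"travel":[-0.6,0,0],"dr":[0,0,0]},{"fingers":-0.6,"travel":[-0.4,-0.6,0.4],"dr":[0,0,0]},{"fingers":-1,"travel":[0,-0.8,0.8],"dr":[0,0,0]},{"fingers":-1,"travel":[0,-0.8,0.8],"dr":[0,0,0]}]'; python3 plan.py 438 -182 60 -15;python3 look.py a3 120 100 280 220 60 120 300 300
```

```text
clock: 7.9
tcp_pos: [0.5384, 0.0936, 0.2527]
orientation: [0.483, 0.52, 0.481, -0.515]
wrist_force: [-0.4, -0.9, -0.1]
grip_width: 0.0818
t 7.9 tcp mm [538.4  93.6 252.7] jaw -4.1 w 81.8 F [-0.4 -0.9 -0.1] j6 0.02
travel(now axes) [ 0.84 -2.69  9.4 ]  travel(target axes) [ 0.89 -0.85  9.74]
dr [ 2.19 -0.04 -0.09]
```

View pics/a3.png

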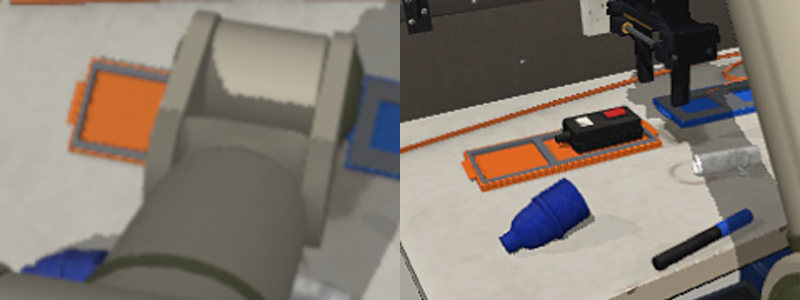

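```bash
python3 -m pendant '[{"fingers":-1,"travel":[0,-0.28,0.95],"dr":[0,0,0]},{"fingers":-1,"travel":[0,-0.28,0.95],"dr":[0,0,0]},{"fingers":-1,"travel":[0,-0.28,0.95],"dr":[0,0,0]},{"fingers":-1,"travel":[0,-0.28,0.95],"dr":[0,0,0]},{"fingers":-1,"travel":[0,-0.28,0.95],"dr":[0,0,0]},{"fingers":-1,"travel":[0,-0.28,0.95],"dr":[0,0,0]},{"fingers":-1,"travel":[0,-0.28,0.95],"dr":[0,0,0]},{"fingers":-1,"travel":[0,-0.28,0.95],"dr":[0,0,0]},{"fingers":-1,"travel":[0,-0.28,0.95],"dr":[0,0,0]},{"fingers":-1,"travel":[0,0,0],"dr":[0,0,0]}]'; python3 plan.py 438 -182 60 -4.25
```

```text
clock: 8.83
tcp_pos: [0.4429, -0.1682, 0.2609]
orientation: [0.489, 0.522, 0.476, -0.512]
wrist_force: [-0.1, -0.3, 0.2]
grip_width: 0.0884
t 8.83 tcp mm [ 442.9 -168.2  260.9] jaw -4.0 w 88.4 F [-0.1 -0.3  0.2] j6 -0.55
travel(now axes) [ 1.16 -0.16  0.47]  travel(target axes) [ 1.16 -0.13  0.47]
dr [ 0.05  0.03 -0.26]
```

```bash
python3 -m pendant '[{"fingers":-1,"travel":[0,-0.14,0.47],"dr":[0,0,-0.26]},{"fingers":-1,"travel":[0.4,0,0],"dr":[0,0,0]},{"fingers":-1,"travel":[0.4,0,0],"dr":[0,0,0]},{"fingers":-1,"travel":[0.4,0,0],"dr":[0,0,0]},{"fingers":-1,"travel":[0.4,0,0],"dr":[0,0,0]},{"fingers":-1,"travel":[0.3,0,0],"dr":[0,0,0]},{"fingers":-1,"travel":[0,0,0],"dr":[0,0,0]},{"fingers":-1,"travel":[0,0,0],"dr":[0,0,0]},{"fingers":-1,"travel":[0,0,0],"dr":[0,0,0]},{"fingers":-1,"travel":[0,0,0],"dr":[0,0,0]}]'; python3 plan.py 438 -182 9.5 -4.25;python3 look.py a4 250 150 410 290 200 140 360 260
```

```text
clock: 9.67
tcp_pos: [0.4429, -0.1841, 0.2084]
orientation: [0.487, 0.518, 0.476, -0.517]
wrist_force: [0.2, 0.2, 0.3]
grip_width: 0.088
t 9.67 tcp mm [ 442.9 -184.1  208.4] jaw -4.2 w 88.0 F [0.2 0.2 0.3] j6 -0.57
travel(now axes) [ 1.09 -0.18 -0.07]  travel(target axes) [ 1.1  -0.17 -0.06]
dr [ 0.02  0.11 -0.14]
```

View pics/a4.png

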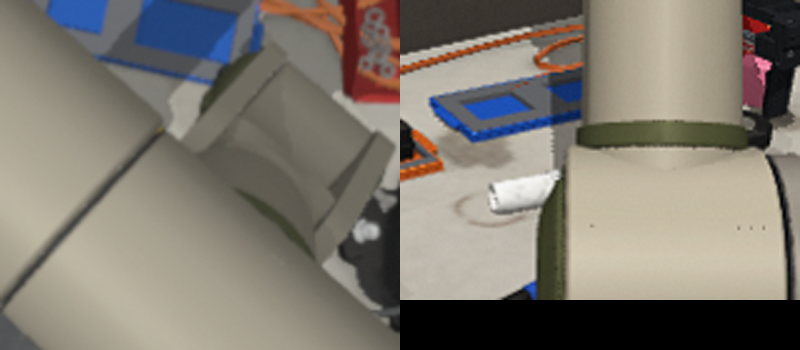

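```bash
python3 -m pendant '[{"fingers":-1,"travel":[0,-0.18,-0.06],"dr":[0,0.1,-0.14]},{"fingers":-1,"travel":[0.4,0,0],"dr":[0,0,0]},{"fingers":-1,"travel":[0.4,0,0],"dr":[0,0,0]},{"fingers":-1,"travel":[0.3,0,0],"dr":[0,0,0]},{"fingers":-1,"travel":[0,0,0],"dr":[0,0,0]},{"fingers":0.1,"travel":[0,0,0],"dr":[0,0,0]},{"fingers":0.1,"travel":[0,0,0],"dr":[0,0,0]},{"fingers":0.1,"travel":[0,0,0],"dr":[0,0,0]},{"fingers":0.1,"travel":[0,0,0],"dr":[0,0,0]},{"fingers":0.1,"travel":[0,0,0],"dr":[0,0,0]}]'; python3 plan.py 438 -182 9.5 -4.25
```

```text
clock: 10.6
tcp_pos: [0.4362, -0.1815, 0.1772]
orientation: [-0.482, -0.518, -0.481, 0.518]
wrist_force: [-0.3, -0.4, -0.3]
grip_width: 0.066
t 10.6 tcp mm [ 436.2 -181.5  177.2] jaw -4.2 w 66.0 F [-0.3 -0.4 -0.3] j6 -0.57
travel(now axes) [0.06 0.06 0.01]  travel(target axes) [0.06 0.06 0.01]
dr [ 0.02  0.01 -0.  ]
```

```bash
python3 -m pendant '[{"fingers":0.1,"travel":[0,0,0],"dr":[0,0,0]},{"fingers":0.1,"travel":[-0.4,0,0],"dr":[0,0,0]},{"fingers":0.1,"travel":[-0.8,0,0],"dr":[0,0,0]},{"fingers":0.1,"travel":[-0.8,0,0],"dr":[0,0,0]},{"fingers":0.1,"travel":[-0.5,0.3,-0.5],"dr":[0,0,0]},{"fingers":0.1,"travel":[0,0.3,-0.9],"dr":[0,0,0]},{"fingers":0.1,"travel":[0,0.3,-0.9],"dr":[0,0,0]},{"fingers":0.1,"travel":[0,0.3,-0.9],"dr":[0,0,0]},{"fingers":0.1,"travel":[0,0.3,-0.9],"dr":[0,0,0]},{"fingers":0.1,"travel":[0,0.3,-0.9],"dr":[0,0,0]}]'; python3 plan.py 615.9 276 85 -4.25
```

```text
clock: 11.43
tcp_pos: [0.5025, -0.0344, 0.2577]
orientation: [0.48, 0.52, 0.478, -0.52]
wrist_force: [0.2, 0.0, 0.0]
grip_width: 0.0658
t 11.43 tcp mm [502.5 -34.4 257.7] jaw -4.7 w 65.8 F [0.2 0.  0. ] j6 -0.22
travel(now axes) [  0.22   2.92 -10.62]  travel(target axes) [  0.22   3.   -10.6 ]
dr [-0.09  0.02 -0.03]
```

```bash
python3 -m pendant '[{"fingers":0.1,"travel":[0,0.3,-1],"dr":[0,0,0]},{"fingers":0.1,"travel":[0,0.3,-1],"dr":[0,0,0]},{"fingers":0.1,"travel":[0,0.3,-1],"dr":[0,0,0]},{"fingers":0.1,"travel":[0,0.3,-1],"dr":[0,0,0]},{"fingers":0.1,"travel":[0,0.3,-1],"dr":[0,0,0]},{"fingers":0.1,"travel":[0,0.3,-1],"dr":[0,0,0]},{"fingers":0.1,"travel":[0,0.3,-1],"dr":[0,0,0]},{"fingers":0.1,"travel":[0,0.3,-1],"dr":[0,0,0]},{"fingers":0.1,"travel":[0,0.3,-1],"dr":[0,0,0]},{"fingers":0.1,"travel":[0,0.1,-0.6],"dr":[0,0,0]}]'; python3 plan.py 615.9 276 40 -4.25
```

```text
clock: 12.27
tcp_pos: [0.6124, 0.2631, 0.2579]
orientation: [0.48, 0.52, 0.479, -0.52]
wrist_force: [0.1, -0.9, -0.7]
grip_width: 0.0662
t 12.27 tcp mm [612.4 263.1 257.9] jaw -4.6 w 66.2 F [ 0.1 -0.9 -0.7] j6 0.31
travel(now axes) [ 1.73  0.08 -0.44]  travel(target axes) [ 1.73  0.08 -0.44]
dr [-0.07  0.02 -0.02]
```

```bash
python3 -m pendant '[{"fingers":0.1,"travel":[0,0.08,-0.4],"dr":[-0.07,0,0]},{"fingers":0.1,"travel":[0.4,0,0],"dr":[0,0,0]},{"fingers":0.1,"travel":[0.5,0,0],"dr":[0,0,0]},{"fingers":0.1,"travel":[0.5,0,0],"dr":[0,0,0]},{"fingers":0.1,"travel":[0.3,0,0],"dr":[0,0,0]},{"fingers":0.1,"travel":[0,0,0],"dr":[0,0,0]},{"fingers":0.1,"travel":[0,0,0],"dr":[0,0,0]},{"fingers":0.1,"travel":[0,0,0],"dr":[0,0,0]},{"fingers":0.1,"travel":[0,0,0],"dr":[0,0,0]},{"fingers":0.1,"travel":[0,0,0],"dr":[0,0,0]}]'; python3 plan.py 615.9 276 15.3 -4.25;python3 look.py a5 120 100 280 220 60 120 300 300
```

```text
clock: 13.1
tcp_pos: [0.6148, 0.2763, 0.2017]
orientation: [-0.483, -0.517, -0.481, 0.518]
wrist_force: [-1.2, -0.3, -0.3]
grip_width: 0.0659
t 13.1 tcp mm [614.8 276.3 201.7] jaw -4.1 w 65.9 F [-1.2 -0.3 -0.3] j6 0.32
travel(now axes) [0.68 0.04 0.01]  travel(target axes) [0.68 0.04 0.01]
dr [0.04 0.03 0.  ]
```

View pics/a5.png

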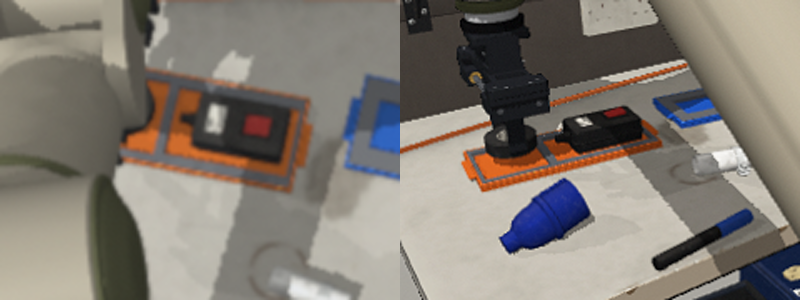

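```bash
python3 -m pendant '[{"fingers":0.1,"travel":[0.3,0.03,0],"dr":[0,0,0]},{"fingers":0.1,"travel":[0.2,0,0],"dr":[0,0,0]},{"fingers":0.1,"travel":[0.12,0,0],"dr":[0,0,0]},{"fingers":0.1,"travel":[0,0,0],"dr":[0,0,0]},{"fingers":0.1,"travel":[0,0,0],"dr":[0,0,0]},{"fingers":0.1,"travel":[0,0,0],"dr":[0,0,0]},{"fingers":-0.9,"travel":[0,0,0],"dr":[0,0,0]},{"fingers":-0.9,"travel":[0,0,0],"dr":[0,0,0]},{"fingers":-0.9,"travel":[0,0,0],"dr":[0,0,0]},{"fingers":-0.9,"travel":[0,0,0],"dr":[0,0,0]}]'; python3 plan.py 426 -66 80 9
```

```text
clock: 14.03
tcp_pos: [0.616, 0.2765, 0.1821]
orientation: [0.483, 0.517, 0.481, -0.517]
wrist_force: [-0.6, 0.2, -1.1]
grip_width: 0.0838
t 14.03 tcp mm [616.  276.5 182.1] jaw -4.0 w 83.8 F [-0.6  0.2 -1.1] j6 0.32
travel(now axes) [-2.12 -5.51 11.84]  travel(target axes) [-2.13 -8.04 10.29]
dr [-2.61  0.02 -0.02]
```

```bash
python3 -m pendant '[{"fingers":-0.9,"travel":[-0.4,0,0],"dr":[0,0,0]},{"fingers":-0.9,"travel":[-0.8,0,0],"dr":[0,0,0]},{"fingers":-0.9,"travel":[-0.8,0,0],"dr":[0,0,0]},{"fingers":-0.7,"travel":[-0.2,-0.4,0.4],"dr":[0.4,0,0]},{"fingers":-0.7,"travel":[0,-0.8,0.95],"dr":[0.4,0,0]},{"fingers":-0.7,"travel":[0,-0.8,0.95],"dr":[0.4,0,0]},{"fingers":-0.7,"travel":[0,-0.8,0.95],"dr":[0.4,0,0]},{"fingers":-0.7,"travel":[0,-0.8,0.95],"dr":[0.4,0,0]},{"fingers":-0.7,"travel":[0,-0.8,0.95],"dr":[0,0,0]},{"fingers":-0.7,"travel":[0,-0.4,0.6],"dr":[0,0,0]}]'; python3 plan.py 442.7 68.3 60 -13.9
```

```text
clock: 14.87
tcp_pos: [0.4381, 0.1296, 0.2582]
orientation: [0.437, 0.563, 0.43, -0.554]
wrist_force: [0.7, -0.1, 0.7]
grip_width: 0.075
t 14.87 tcp mm [438.1 129.6 258.2] jaw -14.3 w 75.0 F [ 0.7 -0.1  0.7] j6 0.28
travel(now axes) [1.08 0.64 1.95]  travel(target axes) [1.07 0.64 1.95]
dr [-0.08 -0.05 -0.18]
```

```bash
python3 -m pendant '[{"fingers":-0.7,"travel":[0,0.25,0.7],"dr":[-0.08,-0.05,-0.18]},{"fingers":-0.7,"travel":[0.2,0.25,0.7],"dr":[0,0,0]},{"fingers":-0.7,"travel":[0.4,0.1,0.5],"dr":[0,0,0]},{"fingers":-0.7,"travel":[0.5,0,0],"dr":[0,0,0]},{"fingers":-0.7,"travel":[0.3,0,0],"dr":[0,0,0]},{"fingers":-0.7,"travel":[0,0,0],"dr":[0,0,0]},{"fingers":-0.7,"travel":[0,0,0],"dr":[0,0,0]},{"fingers":-0.7,"travel":[0,0,0],"dr":[0,0,0]},{"fingers":-0.7,"travel":[0,0,0],"dr":[0,0,0]},{"fingers":-0.7,"travel":[0,0,0],"dr":[0,0,0]}]'; python3 plan.py 442.7 68.3 9 -13.9;python3 look.py a6 120 100 320 250 80 120 320 300
```

```text
clock: 15.7
tcp_pos: [0.4389, 0.0651, 0.2251]
orientation: [0.439, 0.561, 0.432, -0.554]
wrist_force: [0.0, 0.2, -0.6]
grip_width: 0.0751
t 15.7 tcp mm [438.9  65.1 225.1] jaw -14.0 w 75.1 F [ 0.   0.2 -0.6] j6 0.12
travel(now axes) [ 1.67  0.07 -0.13]  travel(target axes) [ 1.67  0.1  -0.13]
dr [-0.03 -0.02 -0.16]
```

View pics/a6.png

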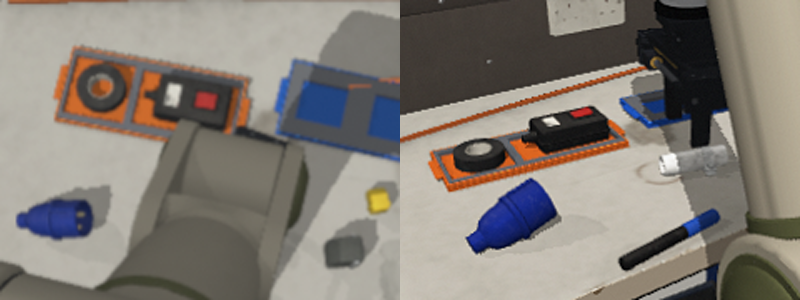

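```bash
python3 -m pendant '[{"fingers":-0.7,"travel":[0,0.1,-0.13],"dr":[0,0,-0.16]},{"fingers":-0.7,"travel":[0.5,0,0],"dr":[0,0,0]},{"fingers":-0.7,"travel":[0.5,0,0],"dr":[0,0,0]},{"fingers":-0.7,"travel":[0.4,0,0],"dr":[0,0,0]},{"fingers":-0.7,"travel":[0.22,0,0],"dr":[0,0,0]},{"fingers":-0.7,"travel":[0,0,0],"dr":[0,0,0]},{"fingers":-0.7,"travel":[0,0,0],"dr":[0,0,0]},{"fingers":0.8,"travel":[0,0,0],"dr":[0,0,0]},{"fingers":0.8,"travel":[0,0,0],"dr":[0,0,0]},{"fingers":0.8,"travel":[0,0,0],"dr":[0,0,0]}]'; python3 plan.py 442.7 68.3 9 -13.9
```

```text
clock: 16.63
tcp_pos: [0.4453, 0.0699, 0.1772]
orientation: [0.436, 0.558, 0.436, -0.556]
wrist_force: [-0.1, -0.6, -0.0]
grip_width: 0.057
t 16.63 tcp mm [445.3  69.9 177.2] jaw -14.0 w 57.0 F [-0.1 -0.6 -0. ] j6 0.13
travel(now axes) [ 0.07 -0.07  0.07]  travel(target axes) [ 0.07 -0.07  0.07]
dr [-0.01 -0.03 -0.02]
```

```bash
python3 -m pendant '[{"fingers":0.8,"travel":[0.05,0,0],"dr":[0,0,0]},{"fingers":0.8,"travel":[0,0,0],"dr":[0,0,0]},{"fingers":0.8,"travel":[0,0,0],"dr":[0,0,0]},{"fingers":0.8,"travel":[0,0,0],"dr":[0,0,0]},{"fingers":0.8,"travel":[0,0,0],"dr":[0,0,0]},{"fingers":0.8,"travel":[0,0,0],"dr":[0,0,0]},{"fingers":0.8,"travel":[0,0,0],"dr":[0,0,0]},{"fingers":0.8,"travel":[0,0,0],"dr":[0,0,0]},{"fingers":0.8,"travel":[0,0,0],"dr":[0,0,0]},{"fingers":0.8,"travel":[0,0,0],"dr":[0,0,0]}]'; python3 plan.py 442.7 68.3 9 -13.9
```

```text
clock: 17.47
tcp_pos: [0.4454, 0.0699, 0.1767]
orientation: [0.436, 0.559, 0.435, -0.555]
wrist_force: [0.2, 0.2, 0.1]
grip_width: 0.0255
t 17.47 tcp mm [445.4  69.9 176.7] jaw -14.0 w 25.5 F [0.2 0.2 0.1] j6 0.13
travel(now axes) [ 0.05 -0.08  0.07]  travel(target axes) [ 0.06 -0.08  0.07]
dr [-0.01 -0.03 -0.04]
```

```bash
python3 -m pendant '[{"fingers":0.8,"travel":[-0.3,0,0],"dr":[0,0,0]},{"fingers":0.8,"travel":[-0.7,0,0],"dr":[0,0,0]},{"fingers":0.8,"travel":[-0.7,0,0],"dr":[-0.5,0,0]},{"fingers":0.8,"travel":[-0.3,0,0],"dr":[-0.5,0,0]},{"fingers":0.8,"travel":[0,0,0],"dr":[-0.5,0,0]},{"fingers":0.8,"travel":[0,0.8,0.7],"dr":[0,0,0]},{"fingers":0.8,"travel":[0,0.8,0.7],"dr":[0,0,0]},{"fingers":0.8,"travel":[0,0.8,0.7],"dr":[0,0,0]},{"fingers":0.8,"travel":[0,0.8,0.7],"dr":[0,0,0]},{"fingers":0.8,"travel":[0,0.8,0.7],"dr":[0,0,0]}]'; python3 plan.py 623.4 -131.3 60 -6.2
```

```text
clock: 18.3
tcp_pos: [0.5529, -0.0476, 0.2387]
orientation: [0.473, 0.524, 0.476, -0.524]
wrist_force: [0.7, 1.0, -0.8]
grip_width: 0.0252
t 18.3 tcp mm [552.9 -47.6 238.7] jaw -5.7 w 25.2 F [ 0.7  1.  -0.8] j6 -0.2
travel(now axes) [0.4  2.62 2.55]  travel(target axes) [0.42 2.64 2.52]
dr [ 0.1  -0.04  0.04]
```

```bash
python3 -m pendant '[{"fingers":0.8,"travel":[0,0.6,0.6],"dr":[0.1,0,0]},{"fingers":0.8,"travel":[0,0.6,0.6],"dr":[0,0,0]},{"fingers":0.8,"travel":[0,0.6,0.6],"dr":[0,0,0]},{"fingers":0.8,"travel":[0.1,0.6,0.55],"dr":[0,0,0]},{"fingers":0.8,"travel":[0.4,0.2,0.1],"dr":[0,0,0]},{"fingers":0.8,"travel":[0.4,0,0],"dr":[0,0,0]},{"fingers":0.8,"travel":[0.2,0,0],"dr":[0,0,0]},{"fingers":0.8,"travel":[0,0,0],"dr":[0,0,0]},{"fingers":0.8,"travel":[0,0,0],"dr":[0,0,0]},{"fingers":0.8,"travel":[0,0,0],"dr":[0,0,0]}]'; python3 plan.py 623.4 -131.3 14.8 -6.2;python3 look.py a7 230 100 390 250 180 100 360 260
```

```text
clock: 19.13
tcp_pos: [0.6254, -0.1348, 0.1984]
orientation: [-0.467, -0.526, -0.475, 0.528]
wrist_force: [-0.2, 0.5, 0.1]
grip_width: 0.0252
t 19.13 tcp mm [ 625.4 -134.8  198.4] jaw -6.4 w 25.2 F [-0.2  0.5  0.1] j6 -0.29
travel(now axes) [ 0.59 -0.07 -0.11]  travel(target axes) [ 0.59 -0.08 -0.11]
dr [-0.04 -0.06  0.12]
```

View pics/a7.png

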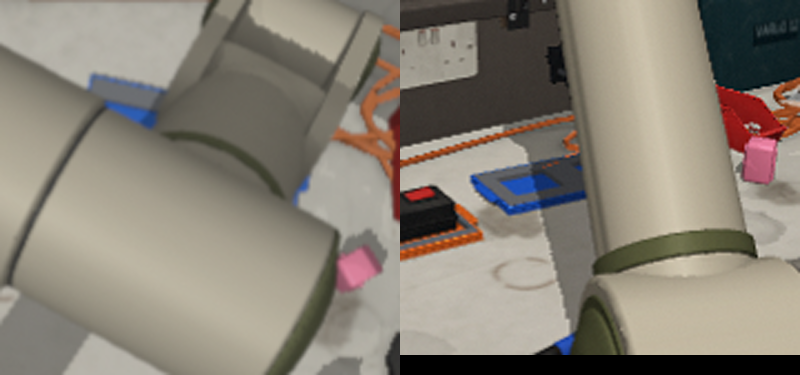

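```bash
python3 -m pendant '[{"fingers":0.8,"travel":[0,-0.08,-0.11],"dr":[0,-0.05,0.1]},{"fingers":0.8,"travel":[0.25,0,0],"dr":[0,0,0]},{"fingers":0.8,"travel":[0.2,0,0],"dr":[0,0,0]},{"fingers":0.8,"travel":[0.11,0,0],"dr":[0,0,0]},{"fingers":0.8,"travel":[0,0,0],"dr":[0,0,0]},{"fingers":0.8,"travel":[0,0,0],"dr":[0,0,0]},{"fingers":0.8,"travel":[0,0,0],"dr":[0,0,0]},{"fingers":0.8,"travel":[0,0,0],"dr":[0,0,0]},{"fingers":0.8,"travel":[0,0,0],"dr":[0,0,0]},{"fingers":0.8,"travel":[0,0,0],"dr":[0,0,0]}]'; python3 plan.py 623.4 -131.3 14.8 -6.2
```

```text
clock: 20.07
tcp_pos: [0.6233, -0.1303, 0.182]
orientation: [0.472, 0.527, 0.471, -0.526]
wrist_force: [-0.9, 0.5, -1.5]
grip_width: 0.0254
t 20.07 tcp mm [ 623.3 -130.3  182. ] jaw -6.3 w 25.4 F [-0.9  0.5 -1.5] j6 -0.28
travel(now axes) [0.04 0.01 0.03]  travel(target axes) [0.04 0.01 0.03]
dr [-0.03  0.01 -0.03]
```

```bash
python3 -m pendant '[{"fingers":0.8,"travel":[0.04,0,0],"dr":[0,0,0]},{"fingers":-0.3,"travel":[0,0,0],"dr":[0,0,0]},{"fingers":-0.3,"travel":[0,0,0],"dr":[0,0,0]},{"fingers":-0.3,"travel":[0,0,0],"dr":[0,0,0]},{"fingers":-0.3,"travel":[0,0,0],"dr":[0,0,0]},{"fingers":-0.3,"travel":[0,0,0],"dr":[0,0,0]},{"fingers":-0.3,"travel":[0,0,0],"dr":[0,0,0]},{"fingers":-0.3,"travel":[-0.4,0,0],"dr":[0,0,0]},{"fingers":-0.3,"travel":[-0.8,0,0],"dr":[0,0,0]},{"fingers":-0.3,"travel":[-0.8,0,0],"dr":[0,0,0]}]'; python3 plan.py 426 -66 80 9
```

```text
clock: 20.9
tcp_pos: [0.6226, -0.1302, 0.2398]
orientation: [-0.47, -0.526, -0.473, 0.528]
wrist_force: [0.3, -0.3, -0.4]
grip_width: 0.0577
t 20.9 tcp mm [ 622.6 -130.2  239.8] jaw -6.4 w 57.7 F [ 0.3 -0.3 -0.4] j6 -0.28
travel(now axes) [-0.17 -6.75 -1.4 ]  travel(target axes) [-0.21 -6.14 -3.14]
dr [-3.07 -0.03  0.05]
```

Run:
```python
from h import *
im=np.load('a6top.npy')
a=cv2.resize(im[205:245,270:320],None,fx=12,fy=12,interpolation=cv2.INTER_CUBIC)
save(0,'z4.png',np.clip(a.astype(float)*1.6-40,0,255).astype(np.uint8))
```

```text
(no output)
```

View pics/z4.png

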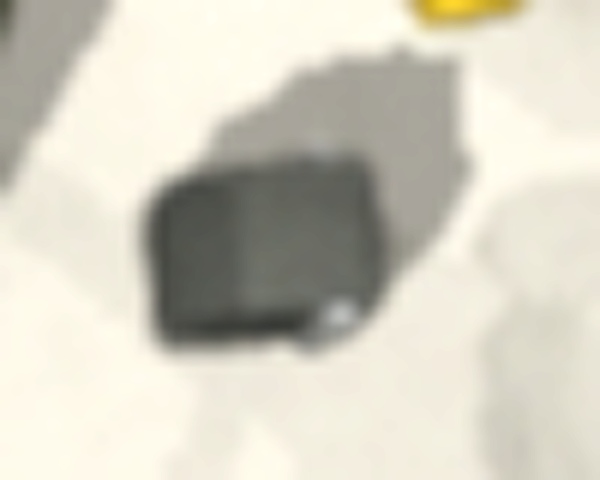

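Run:
```python
from h import *
def up(p,s,o): return (np.array(p,float)+.5)/s-.5+np.array(o)
def d(n,p,z):
    P=plane('top',up(p,12,(270,205)),z)[:,:2]*1000;v=P[0]-P[1];print(n,P.round(1).tolist(),np.linalg.norm(v).round(1),np.degrees(np.arctan2(v[1],v[0])).round(1))
d('far edge',[(240,168),(365,153)],.05)
d('right edge',[(368,160),(385,262)],.05)
d('near base',[(165,348),(300,335)],0)
d('left base',[(148,225),(163,340)],0)
d('inner line',[(240,180),(238,310)],.05)
```

```text
far edge [[441.4, -62.7], [447.6, -88.4]] 26.4 103.4
right edge [[446.2, -89.1], [425.1, -94.4]] 21.7 14.1
near base [[409.0, -54.3], [415.2, -83.3]] 29.6 102.0
left base [[435.5, -48.1], [410.7, -53.7]] 25.4 12.7
inner line [[438.9, -62.9], [411.6, -64.9]] 27.3 4.2
```

```bash
python3 -m pendant '[{"fingers":-0.5,"travel":[-0.3,-0.3,0],"dr":[-0.5,0,0]},{"fingers":-0.5,"travel":[0,-0.8,-0.2],"dr":[-0.5,0,0]},{"fingers":-0.5,"travel":[0,-0.8,-0.2],"dr":[-0.5,0,0]},{"fingers":-0.5,"travel":[0,-0.8,-0.3],"dr":[-0.5,0,0]},{"fingers":-0.5,"travel":[0,-0.8,-0.4],"dr":[-0.5,0,0]},{"fingers":-0.5,"travel":[0,-0.8,-0.4],"dr":[-0.5,0,0]},{"fingers":-0.5,"travel":[0,-0.8,-0.5],"dr":[-0.5,0,0]},{"fingers":-0.5,"travel":[0,-0.6,-0.4],"dr":[-0.3,0,0]},{"fingers":-0.5,"travel":[0,0,0],"dr":[0,0,0]},{"fingers":-0.5,"travel":[0,0,0],"dr":[0,0,0]}]'; python3 plan.py 426.8 -66.6 70 13; python3 look.py a8 230 100 390 250 180 100 360 260
```

```text
clock: 21.73
tcp_pos: [0.4383, -0.0655, 0.2623]
orientation: [0.562, 0.439, 0.55, -0.436]
wrist_force: [0.7, -0.2, 0.7]
grip_width: 0.0663
t 21.73 tcp mm [438.3 -65.5 262.3] jaw 13.6 w 66.3 F [ 0.7 -0.2  0.7] j6 -0.65
travel(now axes) [ 0.87 -0.39 -0.06]  travel(target axes) [ 0.88 -0.38 -0.05]
dr [ 0.12  0.12 -0.16]
```

View pics/a8.png

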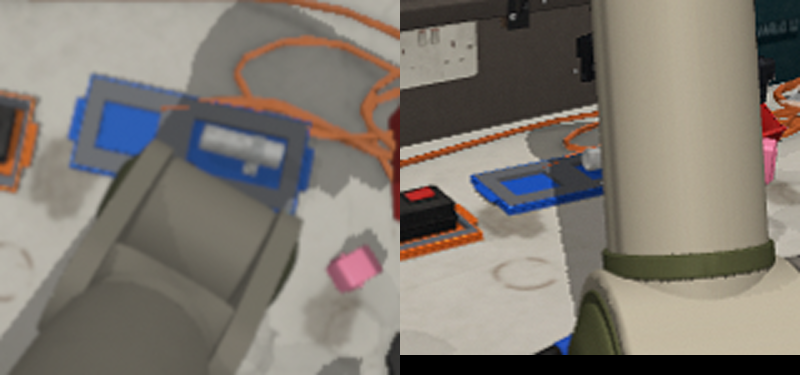

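The tube lies in its nest (panel 205–285, 125–165). Next I descend on the casting.

```bash
python3 -m pendant '[{"fingers":-0.5,"travel":[0,-0.38,-0.06],"dr":[0.12,0.12,-0.16]},{"fingers":-0.5,"travel":[0,0,0],"dr":[0,0,0]},{"fingers":-0.5,"travel":[0.3,0,0],"dr":[0,0,0]},{"fingers":-0.5,"travel":[0,0,0],"dr":[0,0,0]},{"fingers":-0.5,"travel":[0,0,0],"dr":[0,0,0]},{"fingers":-0.5,"travel":[0,0,0],"dr":[0,0,0]},{"fingers":-0.5,"travel":[0,0,0],"dr":[0,0,0]},{"fingers":-0.5,"travel":[0,0,0],"dr":[0,0,0]},{"fingers":-0.5,"travel":[0,0,0],"dr":[0,0,0]},{"fingers":-0.5,"travel":[0,0,0],"dr":[0,0,0]}]'; python3 plan.py 426.8 -66.6 15 13
```

```text
clock: 22.67
tcp_pos: [0.4297, -0.0691, 0.2538]
orientation: [0.553, 0.442, 0.552, -0.441]
wrist_force: [0.2, 0.0, -0.2]
grip_width: 0.0661
t 22.67 tcp mm [429.7 -69.1 253.8] jaw 12.7 w 66.1 F [ 0.2  0.  -0.2] j6 -0.66
travel(now axes) [ 2.43 -0.08 -0.1 ]  travel(target axes) [ 2.43 -0.08 -0.1 ]
dr [-0.05  0.01 -0.01]
```

```bash
python3 -m pendant '[{"fingers":-0.5,"travel":[0.3,-0.09,-0.11],"dr":[0,0,0]},{"fingers":-0.5,"travel":[0.5,0,0],"dr":[0,0,0]},{"fingers":-0.5,"travel":[0.5,0,0],"dr":[0,0,0]},{"fingers":-0.5,"travel":[0.5,0,0],"dr":[0,0,0]},{"fingers":-0.5,"travel":[0.4,0,0],"dr":[0,0,0]},{"fingers":-0.5,"travel":[0.2,0,0],"dr":[0,0,0]},{"fingers":-0.5,"travel":[0,0,0],"dr":[0,0,0]},{"fingers":-0.5,"travel":[0,0,0],"dr":[0,0,0]},{"fingers":-0.5,"travel":[0,0,0],"dr":[0,0,0]},{"fingers":-0.5,"travel":[0,0,0],"dr":[0,0,0]}]'; python3 plan.py 426.8 -66.6 15 13
```

```text
clock: 23.5
tcp_pos: [0.4275, -0.0667, 0.1814]
orientation: [0.555, 0.442, 0.55, -0.441]
wrist_force: [0.1, 0.9, 0.6]
grip_width: 0.0659
t 23.5 tcp mm [427.5 -66.7 181.4] jaw 12.8 w 65.9 F [0.1 0.9 0.6] j6 -0.65
travel(now axes) [ 0.01 -0.02 -0.01]  travel(target axes) [ 0.01 -0.02 -0.01]
dr [-0.05  0.05 -0.07]
```

```bash
python3 -m pendant '[{"fingers":0.8,"travel":[0,0,0],"dr":[0,0,0]},{"fingers":0.8,"travel":[0,0,0],"dr":[0,0,0]},{"fingers":0.8,"travel":[0,0,0],"dr":[0,0,0]},{"fingers":0.8,"travel":[0,0,0],"dr":[0,0,0]},{"fingers":0.8,"travel":[0,0,0],"dr":[0,0,0]},{"fingers":0.8,"travel":[0,0,0],"dr":[0,0,0]},{"fingers":0.8,"travel":[0,0,0],"dr":[0,0,0]},{"fingers":0.8,"travel":[0,0,0],"dr":[0,0,0]},{"fingers":0.8,"travel":[0,0,0],"dr":[0,0,0]},{"fingers":0.8,"travel":[0,0,0],"dr":[0,0,0]}]'; python3 plan.py 426.8 -66.6 15 13
```

```text
clock: 24.33
tcp_pos: [0.4276, -0.0667, 0.1831]
orientation: [0.556, 0.442, 0.549, -0.44]
wrist_force: [0.0, 0.6, 0.8]
grip_width: 0.0321
t 24.33 tcp mm [427.6 -66.7 183.1] jaw 12.8 w 32.1 F [0.  0.6 0.8] j6 -0.65
travel(now axes) [ 0.07 -0.02 -0.01]  travel(target axes) [ 0.07 -0.02 -0.01]
dr [-0.04  0.07 -0.1 ]
```

```bash
python3 -m pendant '[{"fingers":0.8,"travel":[-0.3,0,0],"dr":[0,0,0]},{"fingers":0.8,"travel":[-0.6,0,0],"dr":[0,0,0]},{"fingers":0.8,"travel":[-0.6,0,0],"dr":[0.6,0,0]},{"fingers":0.8,"travel":[-0.3,0,0],"dr":[0.8,0,0]},{"fingers":0.8,"travel":[0,0,0],"dr":[0.8,0,0]},{"fingers":0.8,"travel":[0,0,0],"dr":[0.8,0,0]},{"fingers":0.8,"travel":[0,0,0],"dr":[0.8,0,0]},{"fingers":0.8,"travel":[0,0,0],"dr":[0,0,0]},{"fingers":0.8,"travel":[0,0,0],"dr":[0,0,0]},{"fingers":0.8,"travel":[0,0,0],"dr":[0,0,0]}]'; python3 plan.py 630.4 -21.8 60 -6.2
```

```text
clock: 25.17
tcp_pos: [0.4261, -0.0659, 0.2376]
orientation: [0.47, 0.53, 0.468, -0.528]
wrist_force: [-0.5, -0.2, -3.9]
grip_width: 0.0318
t 25.17 tcp mm [426.1 -65.9 237.6] jaw -6.9 w 31.8 F [-0.5 -0.2 -3.9] j6 -0.31
travel(now axes) [ 0.41  6.58 -2.28]  travel(target axes) [ 0.39  6.61 -2.2 ]
dr [-0.14  0.01 -0.05]
```

```bash
python3 -m pendant '[{"fingers":0.8,"travel":[0,0.4,-0.1],"dr":[-0.1,0,0]},{"fingers":0.8,"travel":[0,0.8,-0.25],"dr":[0,0,0]},{"fingers":0.8,"travel":[0,0.8,-0.25],"dr":[0,0,0]},{"fingers":0.8,"travel":[0,0.8,-0.25],"dr":[0,0,0]},{"fingers":0.8,"travel":[0,0.8,-0.25],"dr":[0,0,0]},{"fingers":0.8,"travel":[0,0.8,-0.25],"dr":[0,0,0]},{"fingers":0.8,"travel":[0,0.8,-0.25],"dr":[0,0,0]},{"fingers":0.8,"travel":[0,0.8,-0.25],"dr":[0,0,0]},{"fingers":0.8,"travel":[0,0.3,-0.2],"dr":[0,0,0]},{"fingers":0.8,"travel":[0,0,0],"dr":[0,0,0]}]'; python3 plan.py 630.4 -21.8 40 -6.2
```

```text
clock: 26.0
tcp_pos: [0.6276, -0.0217, 0.2332]
orientation: [-0.474, -0.522, -0.478, 0.524]
wrist_force: [-0.5, -0.1, -3.0]
grip_width: 0.0321
t 26.0 tcp mm [627.6 -21.7 233.2] jaw -5.4 w 32.1 F [-0.5 -0.1 -3. ] j6 -0.13
travel(now axes) [ 0.9  0.1 -0. ]  travel(target axes) [ 0.91  0.09 -0.01]
dr [ 0.16 -0.02  0.07]
```

```bash
python3 -m pendant '[{"fingers":0.8,"travel":[0,0.05,0],"dr":[0.16,0,0.07]},{"fingers":0.8,"travel":[0.4,0,0],"dr":[0,0,0]},{"fingers":0.8,"travel":[0.4,0,0],"dr":[0,0,0]},{"fingers":0.8,"travel":[0.2,0,0],"dr":[0,0,0]},{"fingers":0.8,"travel":[0,0,0],"dr":[0,0,0]},{"fingers":0.8,"travel":[0,0,0],"dr":[0,0,0]},{"fingers":0.8,"travel":[0,0,0],"dr":[0,0,0]},{"fingers":0.8,"travel":[0,0,0],"dr":[0,0,0]},{"fingers":0.8,"travel":[0,0,0],"dr":[0,0,0]},{"fingers":0.8,"travel":[0,0,0],"dr":[0,0,0]}]'; python3 plan.py 630.4 -21.8 21.1 -6.2;python3 look.py a9 200 90 380 220 170 100 350 240
```

```text
clock: 26.83
tcp_pos: [0.6258, -0.0235, 0.2028]
orientation: [0.471, 0.527, 0.473, -0.526]
wrist_force: [-0.9, -0.3, -3.2]
grip_width: 0.0323
t 26.83 tcp mm [625.8 -23.5 202.8] jaw -6.2 w 32.3 F [-0.9 -0.3 -3.2] j6 -0.12
travel(now axes) [ 0.52  0.15 -0.07]  travel(target axes) [ 0.52  0.15 -0.07]
dr [-0.01 -0.02  0.01]
```

View pics/a9.png

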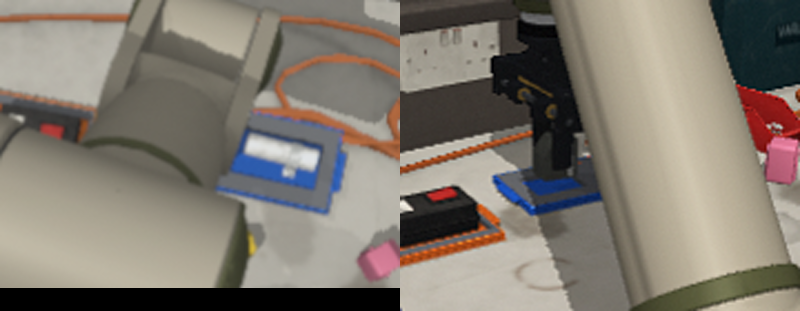

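```bash
python3 -m pendant '[{"fingers":0.8,"travel":[0,0.15,-0.07],"dr":[0,0,0]},{"fingers":0.8,"travel":[0.2,0,0],"dr":[0,0,0]},{"fingers":0.8,"travel":[0.2,0,0],"dr":[0,0,0]},{"fingers":0.8,"travel":[0.1,0,0],"dr":[0,0,0]},{"fingers":0.8,"travel":[0,0,0],"dr":[0,0,0]},{"fingers":0.8,"travel":[0,0,0],"dr":[0,0,0]},{"fingers":0.8,"travel":[0,0,0],"dr":[0,0,0]},{"fingers":0.8,"travel":[0,0,0],"dr":[0,0,0]},{"fingers":0.8,"travel":[0,0,0],"dr":[0,0,0]},{"fingers":0.8,"travel":[0,0,0],"dr":[0,0,0]}]'; python3 plan.py 630.4 -21.8 21.1 -6.2
```

```text
clock: 27.77
tcp_pos: [0.6313, -0.0215, 0.1872]
orientation: [0.472, 0.527, 0.472, -0.526]
wrist_force: [-0.6, 0.5, -1.1]
grip_width: 0.0319
t 27.77 tcp mm [631.3 -21.5 187.2] jaw -6.2 w 31.9 F [-0.6  0.5 -1.1] j6 -0.11
travel(now axes) [ 0.   -0.03  0.01]  travel(target axes) [ 0.   -0.03  0.01]
dr [-0.   -0.01 -0.  ]
```

```bash
python3 -m pendant '[{"fingers":-0.4,"travel":[0,0,0],"dr":[0,0,0]},{"fingers":-0.4,"travel":[0,0,0],"dr":[0,0,0]},{"fingers":-0.4,"travel":[0,0,0],"dr":[0,0,0]},{"fingers":-0.4,"travel":[0,0,0],"dr":[0,0,0]},{"fingers":-0.4,"travel":[0,0,0],"dr":[0,0,0]},{"fingers":-0.4,"travel":[0,0,0],"dr":[0,0,0]},{"fingers":-0.4,"travel":[-0.4,0,0],"dr":[0,0,0]},{"fingers":-0.4,"travel":[-0.8,0,0],"dr":[0,0,0]},{"fingers":-0.4,"travel":[-0.8,0,0],"dr":[0,0,0]},{"fingers":-0.4,"travel":[-0.5,0,0],"dr":[0,0,0]}]' && python3 -m pendant '[{"fingers":-0.4,"travel":[0,-0.5,0.5],"dr":[0,0,0]},{"fingers":-0.4,"travel":[-0.2,-0.7,1],"dr":[0,0,0]},{"fingers":-0.4,"travel":[-0.2,-0.7,1],"dr":[0,0,0]},{"fingers":-0.4,"travel":[-0.2,-0.7,1],"dr":[0,0,0]},{"fingers":-0.4,"travel":[-0.2,-0.7,1],"dr":[0,0,0]},{"fingers":-0.4,"travel":[-0.2,-0.7,1],"dr":[0,0,0]},{"fingers":-0.4,"travel":[-0.2,-0.7,1],"dr":[0,0,0]},{"fingers":-0.4,"travel":[-0.2,-0.7,1],"dr":[0,0,0]},{"fingers":-0.4,"travel":[0,-0.4,0.6],"dr":[0,0,0]},{"fingers":-0.4,"travel":[0,0,0],"dr":[0,0,0]}]'; python3 look.py b1 120 100 370 240 60 120 320 300
```

```text
clock: 28.6
tcp_pos: [0.631, -0.0217, 0.2638]
orientation: [-0.47, -0.526, -0.474, 0.527]
wrist_force: [-0.0, -0.2, 0.3]
grip_width: 0.0616
clock: 29.43
tcp_pos: [0.4233, -0.2513, 0.3211]
orientation: [0.479, 0.527, 0.468, -0.523]
wrist_force: [0.3, 0.1, 0.3]
grip_width: 0.0616
```

View pics/b1.png

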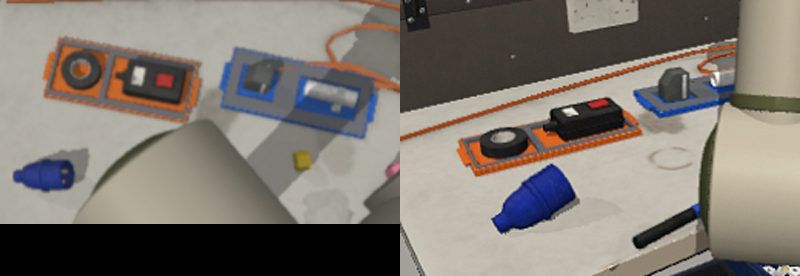

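Run:
```python
from h import *
im=np.load('b1top.npy');s=np.load('b1scene.npy')
a=cv2.resize(im[115:190,250:362],None,fx=7,fy=7,interpolation=cv2.INTER_CUBIC)
save(0,'b2.png',np.clip(a.astype(float)*1.3,0,255).astype(np.uint8))
b=cv2.resize(im[115:190,140:252],None,fx=7,fy=7,interpolation=cv2.INTER_CUBIC)
save(0,'b3.png',np.clip(b.astype(float)*1.3,0,255).astype(np.uint8))
b=cv2.resize(s[150:205,205:285],None,fx=9,fy=9,interpolation=cv2.INTER_CUBIC)
save(0,'b4.png',b)
```

```text
(no output)
```

View pics/b2.png

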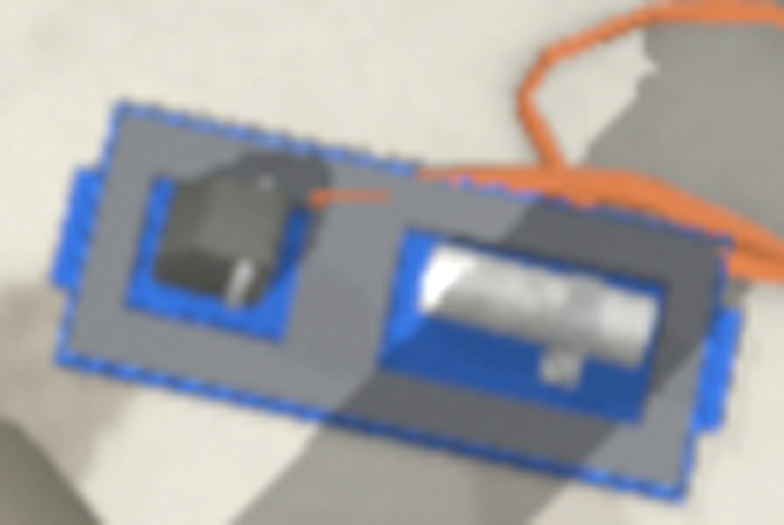

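View pics/b3.png

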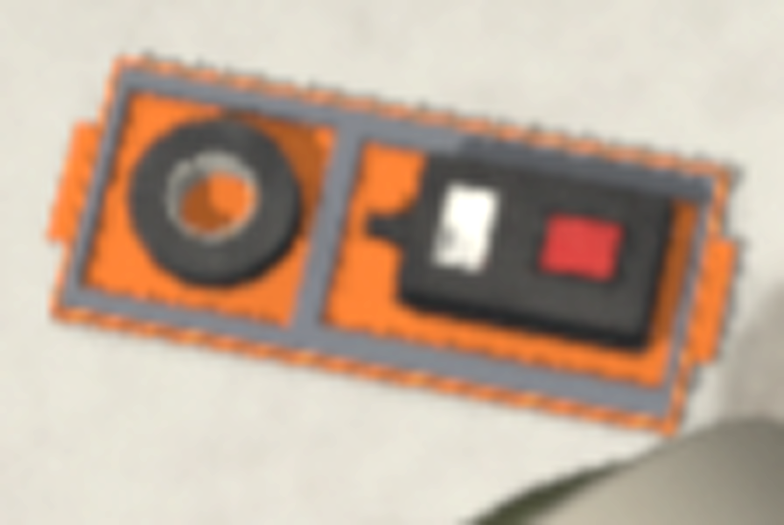

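View pics/b4.png

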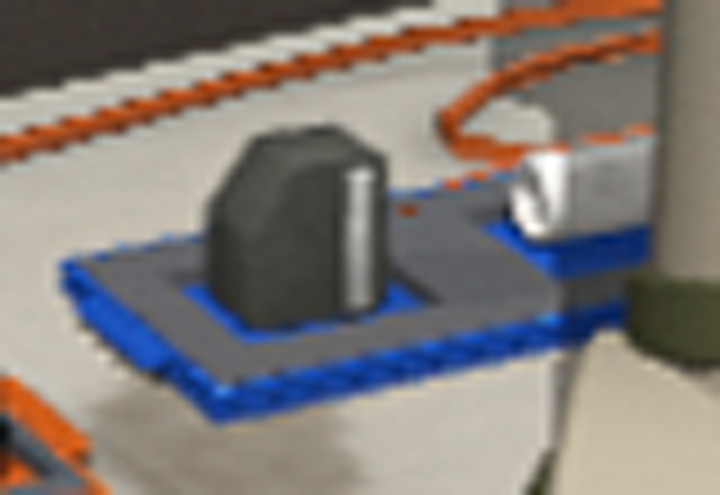

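Run:
```python
from h import *
def up(p,o): return (np.array(p,float)+.5)/7-.5+np.array(o)
W=lambda p,o,z: plane('top',up(p,o),z)[:,:2]*1000
def frame(c,o):
    P=W(c,o,.01);v=P[0]+P[3]-P[1]-P[2];v/=np.linalg.norm(v);return P.mean(0),v
def tf(F,P): 
    d=P-F[0];y=F[1];x=np.array([y[1],-y[0]]);return np.c_[d@x,d@y].round(1)
oB=(250,115);oO=(140,115)
B=frame([(120,103),(733,240),(682,498),(60,360)],oB);O=frame([(120,57),(733,170),(675,430),(57,315)],oO)
print(B,O)
print('tape',tf(O,W([(215,201)],oO,.019)))
p=tf(O,W([(427,152),(672,195),(645,345),(400,298)],oO,.038));print('pend case',p.tolist(),p.mean(0),'origin y',p[:,1].mean()+8)
print('tube ends',tf(B,W([(430,278),(648,330)],oB,.02)).tolist(),'ear tip',tf(B,W([(558,385)],oB,.015)))
print('cast near base',tf(B,W([(157,275),(262,307)],oB,.004)).tolist(),'far top',tf(B,W([(215,180),(285,197)],oB,.054)).tolist(),'left base/right top',tf(B,W([(158,250)],oB,.004)),tf(B,W([(285,215)],oB,.05)))
im=np.load('b1top.npy');hsv=cv2.cvtColor(im,cv2.COLOR_RGB2HSV)
for f in('top0','b1top'):
    h=cv2.cvtColor(np.load(f+'.npy'),cv2.COLOR_RGB2HSV)[190:230,120:168];m=(h[...,0]>105)&(h[...,0]<130)&(h[...,1]>120);print('plug',np.argwhere(m).mean(0),m.sum())
```

```text
(array([621.20998341, -96.11255405]), array([0.11768578, 0.99305088])) (array([610.17640088, 203.40143964]), array([0.07647242, 0.9970717 ]))
tape [[-0.1 70.1]]
pend case [[28.3, -9.4], [29.1, -104.3], [-31.1, -106.0], [-30.5, -12.0]] [ -1.05  -57.925] origin y -49.925
tube ends [[7.5, -10.0], [6.0, -95.0]] ear tip [[-21.7 -66.4]]
cast near base [[-9.9, 92.5], [-13.3, 49.9]] far top [[14.3, 78.7], [13.7, 51.8]] left base/right top [[ 0.2 94.4]] [[ 8.3 50.2]]
plug [20.49075975 27.98562628] 487
plug [19.17004049 28.29149798] 494
```

```bash
python3 -c "
from h import *
s=read_state();print(s['clock'],s['wrist_force'].round(1),abs(s['joint_velocities']).max().round(3));print(close_job())"
```

```text
29.5333 [ 0.   0.5 -0.9] 0.044
the job is handed in; nothing more can be done
None
```

I placed all four things flat in their own nests, the same way up as they lay, released them, and handed the job in at about 29.5 s. The arm was clear of everything at about 0.32 m height.

These are the positions I measured in the last top picture, in tray frames. All are inside the ±13 mm tolerance; the camera calibration is good to about 2 mm.

| Thing | x (mm) | y (mm) | Nest centre y (mm) |
|---|---|---|---|
| Switch box | −1 | −50 | −47 |
| Tape | 0 | 70 | 73 |
| Tube with clamp | 2 | −52 | −50 |
| Grey casting | 1 | 71 | 70 |

- **Height and tilt:** I judged these by eye in the pictures rather than measuring them. The scene view shows the casting upright in its nest. The tube was hidden by the arm in the side view as it went down, and was checked from above afterwards.
- **Blue plug:** its mask centre shifted about 1.3 pixels (roughly 3 mm) between the first and last picture. I put this down to lighting and the mask edges. The limit is 30 mm, and I saw no sign of the gripper touching it.
- **Disagreement:** my first estimate of the casting's angle was 6.5°, from a bounding rectangle. Its edges gave 13°, which I used. The grip closed at 32.1 mm, matching the 32 mm body width.

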